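# Disinfect a phone with the UV wand at a conference desk

## Task

Wake the UV disinfecting wand by pressing the hinged spring paddle of its charging dock all the way down to its stop with the gripper, with the wand still in the dock. Then pick the wand up, lift it over the low desk screen without touching the screen, and hold it, lamp side down and level, about 15 mm above the glass of the phone, the middle of its lamp head over the middle of the phone and lined up with the phone's length (either way round), never touching the phone and leaving everything else where it is. Finish while still holding the wand there, at rest: do not put it down or let go.

Things in the scene. Friction and masses are not known exactly. Their poses are not given: they have to be found in the camera images.
- paddle (a joint): The dock's hinged paddle, in rad: 0 at rest (sloping up), 0.28 pressed to its stop (nearly level). A spring returns it when it is let go. Pressing it to the stop takes about 6 N at point paddle_press.
- paddle_press (a point): Where to press: middle of the paddle's top face, 65 mm from its hinge. Flat dark steel plate 85 long x 50 wide x 6 mm with a rubber tread, on the dock's left (+y) half, hinged across its robot-side edge, its far end standing up. The point moves with it: about 42 mm above the table at rest, 24 mm at the stop.
- dock: Charging dock, fixed: grey slab 250 (x) x 170 (y) x 14 mm, origin at the centre of its underside. The wand lies along x, 40 mm to the -y side of the middle, on two blocks 34 mm above the table; two cheeks 10 mm high stand 2 mm beside its head: lift it straight up. Under the handle, except its last 18 mm, 20 mm is free above the slab.
- wand_grip (a point): Where to grip: centre of the handle's section, near the wand's centre of mass. White plastic wand 220 mm long, 0.13 to 0.2 kg; x axis from handle to head, z up. Handle 100 long x 28 wide x 24 mm high; this point is 40 mm behind the head's start, 12 mm above the underside; the lamp centre is 100 mm further along +x. In the dock it is 46 mm above the table.
- wand_lamp (a point): The lamp's centre: middle of the underside of the wand's head (120 long x 36 wide x 18 mm high). Head and handle share one flat underside. Axes as wand_grip: z points out of the top of the wand, away from the lamp.
- phone_glass (a point): Centre of the top glass of the phone: thin black slab 150 (its x) x 74 (y) x 9 mm, loose, lying glass up on the table. The phone is the thin one; the thicker, shorter grey slab near it is a power bank. Its x axis points away from the robot, give or take 0.35 rad.
- screen_top (a point): Middle of the top edge of the low desk screen between dock and phone, fixed: upright grey panel 324 long (its x) x 18 mm thick, 120 mm high, on two flat feet 70 mm across.
- power_bank: Bystander: grey power bank 100 (x) x 62 (y) x 22 mm, beside the phone; origin at the centre of its underside.
- sanitiser: Bystander: white pump bottle, 68 mm across, 177 mm high; origin at the centre of its underside.
- mug: Bystander: white mug, 80 mm across, 92 mm high; origin at the centre of its underside.
- mouse: Bystander: black computer mouse 100 x 60 x 34 mm; origin at the centre of its underside.
- note_pad: Bystander: block of notes 76 x 76 x 20 mm; origin at the centre of its underside.
Not all that is in view belongs to the job. There is more than one size of the part that bears wand_grip; the job needs the larger.

How it is judged:
On the way, in this order (a step that is already met when the one before it is completed fails the run):
1. the paddle is pressed to its stop by the gripper while the wand is still in the dock (value of joint paddle above 0.24 rad and contact force between the fingers and dock above 0.5 N and distance of wand_grip from where it was at the start of the episode below 0.015 m), for 0.1 s.
2. the wand is lifted higher than the desk screen (z of each of wand_lamp, wand_grip in the frame of screen_top above 0.003 m), for 0.05 s.
At the end, for the whole second after the job is handed in: The gripper holds the wand, at rest and touching nothing else: lamp centre within 20 mm of the phone's centre seen from above, 5 to 28 mm above the glass, within 0.17 rad of the phone's length (either way round), within 0.12 rad of level, lamp down; phone within 12 mm of where it lay (horizontal distance between wand_lamp and phone_glass below 0.02 m and z of wand_lamp in the frame of phone_glass between 0.005 and 0.028 m and angle between the x axis of wand_lamp and the x axis of phone_glass, either way round below 0.17 rad and angle between wand_lamp's own z axis and vertical below 0.12 rad and linear speed of wand below 0.03 m/s and contact force between the fingers and wand above 1 N and contact force between wand and phone below 0.1 N and contact force between wand and table below 0.1 N and contact force between wand and power_bank below 0.1 N and distance of phone_glass from where it was at the start of the episode below 0.012 m); the arm keeps its last pose, push and grip.
It fails at once if the wand touches the phone (contact force between wand and phone above 0.3 N).
It fails at once if the phone is moved more than 12 mm (distance of phone_glass from where it was at the start of the episode above 0.012 m).
It fails at once if the wand or the arm touches the desk screen (contact force between wand and desk_screen above 0.5 N or contact force between the arm and desk_screen above 3 N).
It fails at once if another thing is moved more than 25 mm (distance of any of power_bank, sanitiser, mug, mouse, note_pad from where it was at the start of the episode above 0.025 m).
It also fails if it takes over 61 s, if anything falls off the work surface, if the arm or the gripper's body presses on something with over 40 N, if the wrist force passes 120 N, or if a joint passes its speed limit or range.

## Robot

A 6-joint arm with a two-finger parallel gripper is mounted at the origin on the work surface. World frame = base frame: x ahead of the robot, y to its left, z up, the work surface at z = 0. Lengths are in m, angles in rad, forces in N, time in s.
With the tool pointing down it reaches from about 0.425 to 0.95 m from the base axis. Payload 3.5 kg.
Tool frame: the origin (TCP) lies midway between the tips of the shut fingers; the grasp point (between the pads) lies 19 mm behind it; z points along the fingers, y is the line along which they close (so a half turn about z gives the same grasp; the last joint's range is limited). The gripper opens to 85 mm and grips with 20 to 120 N. Pads are 22 mm wide; open, the fingers measure 114 mm over their backs; the gripper's body (76 mm by 85 mm) begins 54 mm behind the grasp point. The pads swing forward as they close: fully open they stand 13 mm farther back than shut.
Start: joints at [-1.437, 0.286, 1.577, -0, 1.279, -0.15], TCP at [0.189, -0.648, 0.231] pointing down, gripper open.
Joint ranges: [-2.77, 2.77], [-0.9, 2.22], [0.21, 2.48], [-1.53, 4.67], [0.24, 2.81], [-2.84, 2.84]. Speed limits (rad/s): [2.79, 2.79, 3.14, 3.14, 3.14, 3.14].

## Interface

Orientations are given as a unit quaternion [x, y, z, w].
In Python, from plant import get_state, read_camera, ctrl gives the robot as it stands.
- The arm moves only by the shell command python3 -m crank 'ROWS' [FORCE]. ROWS is JSON, a list of rows, each a list of 3 entries, a list of its own where there are three numbers: the shift along the tool's x, y, z in mm, then the turn about the tool's z in degrees, then the closure in counts, from 0 (fully open) to 255 (shut). In form: [[[tx, ty, tz], yaw, claw], ...]. A call has 1 to 10 rows; each row is the pose to reach, as a shift and turn from the pose commanded when the call began, along the tool's axes at that moment; what a row does not reach only later rows make up. A row lasts 1/10 s, in which the tool goes at most 50 mm and 8.59 degrees, less where a joint would pass 70% of its speed; a pose out of reach is approached as far as the arm can. A call with a gripper value outside its range is refused whole. The fingers move at their own pace and stop on an object; FORCE is the grip in N (left out, the last holds). Time passes only in rows, so rows that repeat a pose let the fingers close. It gives the time, the measured TCP pose, the force, the opening and the grip force at its end, in the units of the state.
- get_state(): the state, without advancing time (a new reading comes with each control period).
- read_camera(name): name is "side" or "top" or "wrist"; returns a dict with "frame" (384x512x3 uint8, blue, green, red), "range_z" (384x512 float32, m along the optical axis (not along the pixel's ray), 0 where there is no reading), "vfov" (degrees; the focal length in pixels is half the picture's height over the tangent of half this angle, whatever the lens; pixels are square), "cx", "cy" (the principal point, pixels), "k1" (the pictures are not rectified: a ray, as slopes to the right and down, at radius r is drawn at 1 + k1 r^2 times it, then the intrinsics apply), "origin" and "orientation" of the camera in the world. Camera axes: x right, y down, z forward; pixel columns grow to the right and rows downward; lengths in m; the calibration is good to about 2 mm. A picture is of the moment at which its call begins.
- ctrl.sign_off(): hands the job in; it is judged then, once.
The state is a dict: "time": time; "qpos": joint angles; "dq": joint speeds; "joint_efforts": joint torques, N m; "eef_pos": TCP position; "tcp_rot": TCP orientation; "contact_force": force on the tool from outside, world axes, zero at the start; "wrist_torque": the same for the moment, N m; "opening": opening from 0.0 (shut) to 1.0 (fully open); "finger_force": force on a finger pad.
Only numpy, scipy, OpenCV 4.12 (cv2) and the standard library are available. Lean on these libraries where they do the work, as an engineer would, in place of code of your own. Each camera call takes 0.05 s, during which the arm holds its last target. There are 200 camera calls.

## Working session

There is one attempt and no reset: what is moved stays moved. The work goes in short steps, Python scripts to look and compute and a shell command to move; the robot and the scene stay as the last step left them, time stands still between calls to the robot, and variables do not carry over. Pictures are saved under pics/ and viewed, at most 10 in all, crops included, and the job is handed in when it is done.

```bash
mkdir -p pics; cat > h.py <<'E'
import numpy as np,cv2
from plant import get_state,read_camera,ctrl
from scipy.spatial.transform import Rotation as R
def grab(n,name):
    c=read_camera(n); np.savez(f'pics/{name}.npz',**{k:np.array(v) for k,v in c.items()}); cv2.imwrite(f'pics/{name}.png',c['frame']); return c
def load(name): return np.load(f'pics/{name}.npz')
def ray(c,uv):
    f=192/np.tan(np.radians(float(c['vfov']))/2)
    K=np.array([[f,0,float(c['cx'])],[0,f,float(c['cy'])],[0,0,1]])
    p=cv2.undistortPoints(np.array(uv,float).reshape(-1,1,2),K,np.array([float(c['k1']),0,0,0]))[:,0]
    return np.c_[p,np.ones(len(p))]
def rot(c):
    o=np.array(c['orientation']); return R.from_quat(o).as_matrix() if o.shape==(4,) else o
def pix(c,uv):   # by depth
    uv=np.array(uv).reshape(-1,2); d=ray(c,uv); z=np.array([c['range_z'][int(round(v)),int(round(u))] for u,v in uv])
    return (d*z[:,None])@rot(c).T+c['origin']
def plane(c,uv,h): # by known height
    d=ray(c,uv)@rot(c).T; o=np.array(c['origin']); return o+d*((h-o[2])/d[:,2])[:,None]
def cloud(c):
    v,u=np.mgrid[0:384,0:512]; d=ray(c,np.c_[u.ravel(),v.ravel()]); z=np.array(c['range_z']).ravel()
    return ((d*z[:,None])@rot(c).T+c['origin']).reshape(384,512,3)
E
python3 - <<'E'
from h import *
for n in('top','side'):
    c=grab(n,n+'0'); print(n,c['vfov'],c['k1'],c['origin'],c['orientation'])
a=cv2.imread('pics/top0.png');b=cv2.imread('pics/side0.png')
cv2.imwrite('pics/top0b.png',cv2.resize(a,(800,600)))
s=get_state();print(s)
E
```

```text
top 44.973459766819516 0.03251287674957185 [2.97034120e-01 6.16964040e-04 1.33760611e+00] [ 0.71211515 -0.69830614  0.04225172 -0.058952  ]
side 50.554760523172355 -0.09504457121311764 [0.45193265 1.09541969 0.75433925] [-0.01713815  0.87121218 -0.4905941   0.00361291]
{'time': 0.1, 'qpos': array([-1.43701031e+00,  2.87117923e-01,  1.57807145e+00, -1.58811044e-05,
        1.27864278e+00, -1.49985280e-01]), 'dq': array([ 0.00117047, -0.00354019, -0.00490941,  0.00076966, -0.00028148,
        0.00189249]), 'joint_efforts': array([ 1.08688793e-03, -4.07296729e+01, -2.93700314e+01, -1.24683374e-04,
        3.39765727e-03, -6.42882142e-06]), 'eef_pos': array([ 0.18893556, -0.64737074,  0.23003617]), 'tcp_rot': array([ 9.89950161e-01,  1.41412248e-01,  1.46820512e-06, -1.11977542e-03]), 'contact_force': array([-0.09750311,  0.24954154,  0.76782109]), 'wrist_torque': array([ 0.03395893, -0.03183689, -0.01624624]), 'finger_force': 0.0, 'opening': 0.9981411981205879}
```

View pics/top0b.png

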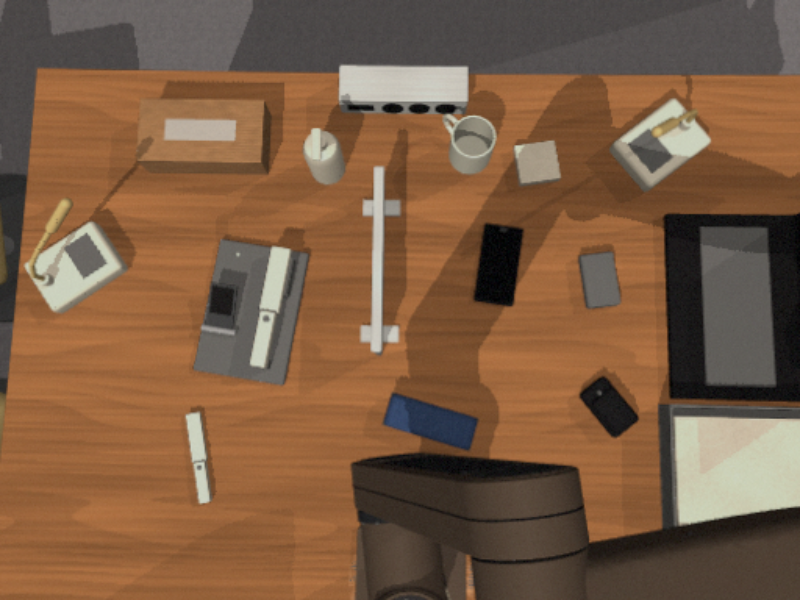

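View pics/side0.png

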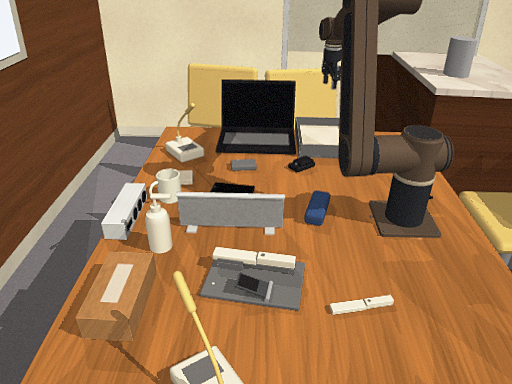

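The top view (800x600) shows two wands. One lies in the dock at (270,308). The other is smaller and lies loose at (198,457). The docked one is larger, so it fits. The paddle is at (220,300), the screen at (378,260), the phone (black, thin) at (498,265) and the power bank (grey, thicker) at (600,280). Next I'll confirm in an enlarged crop.

```bash
python3 - <<'E'
from h import *
c=load('top0');f=c['frame']
cv2.imwrite('pics/crop1.png',cv2.resize(f[140:255,115:345],(800,400),interpolation=cv2.INTER_CUBIC))
P=cloud(c)
# heights around
def blob(mask,h):
    m=cv2.morphologyEx(mask.astype(np.uint8),cv2.MORPH_OPEN,np.ones((3,3)))
    cs,_=cv2.findContours(m,cv2.RETR_EXTERNAL,cv2.CHAIN_APPROX_NONE)
    for k in cs:
        if cv2.contourArea(k)<60: continue
        q=plane(c,k[:,0].astype(float),h)[:,:2]
        r=cv2.minAreaRect((q*1000).astype(np.float32)); bx=cv2.boxPoints(r)
        e=max((bx[1]-bx[0],bx[2]-bx[1]),key=np.linalg.norm)
        print(k[:,0].mean(0).round(),np.round(r[0],1),np.round(r[1],1),'dir',round(np.degrees(np.arctan2(e[1],e[0])),1))
Z=P[...,2]
g=f.astype(int).max(2)
box=np.zeros(g.shape,bool)
def w(x0,x1,y0,y1):
    b=box.copy();b[y0:y1,x0:x1]=1;return b
print('phone');blob(w(295,345,135,205)&(g<45),.009)
print('bank');blob(w(365,402,152,205)&(Z>.012),.022)
print('wand');blob(w(150,200,150,245)&(Z>.045),.055)
print('dock');blob(w(115,205,140,255)&(Z>.009),.014)
print('screen');blob(w(225,265,95,235)&(Z>.08),.12)
for n,uv in dict(phone=(319,169),bank=(384,178),padfar=(141,183),padnear=(141,205),head=(178,176),handle=(167,218),screen=(242,165),paddark=(143,192)).items(): print(n,pix(c,uv).round(3))
E
```

```text
phone
[319. 169.] [ 571.2 -152.6] [ 71.8 148.1] dir -8.0
bank
[384. 179.] [ 543.4 -336.1] [100.4  62.9] dir 8.0
wand
[172. 195.] [479.7 263.8] [ 40.3 218.7] dir -8.3
dock
[161. 199.] [476.9 303.7] [170.5 251.8] dir -8.4
screen
[241. 165.] [558.1  67.8] [322.6  18.2] dir 0.5
phone [[ 0.57  -0.153  0.014]]
bank [[ 0.545 -0.337  0.023]]
padfar [[0.513 0.353 0.051]]
padnear [[0.454 0.356 0.025]]
head [[0.535 0.249 0.049]]
handle [[0.415 0.272 0.06 ]]
screen [[0.554 0.065 0.126]]
paddark [[0.489 0.348 0.043]]
```

View pics/crop1.png

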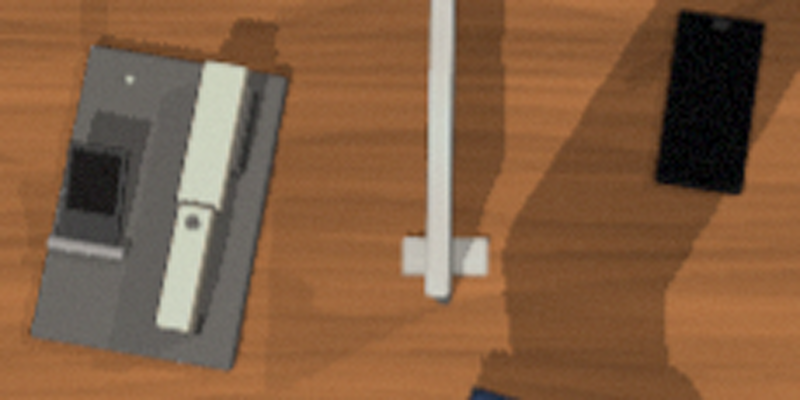

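The crop shows the docked wand with its head at crop (213,135) and handle at (183,268). It measures 219 x 40 mm, which makes it the larger, 220 mm one. The paddle tread is at crop (95,182), the hinge strip at (87,248), and the phone at (710,100), measuring 148 x 72 mm. I'll profile the paddle next.

```bash
python3 - <<'E'
from h import *
c=load('top0');P=cloud(c).reshape(-1,3)
a=np.radians(-8.3);ex=np.array([np.cos(a),np.sin(a)]);ey=np.array([-ex[1],ex[0]])
D=np.array([.4769,.3037])
d=P[:,:2]-D; X=d@ex*1000;Y=d@ey*1000;Z=P[:,2]*1000
for x in range(-50,90,5):
    m=(abs(X-x)<2.5)&(abs(Y-45)<18); print(x,np.median(Z[m]).round(1),end='; ')
print()
print('ywidth',[(y,np.median(Z[(abs(X-20)<6)&(abs(Y-y)<2)]).round(0)) for y in range(5,85,4)])
print('slab',np.median(Z[(abs(X-90)<10)&(abs(Y-40)<20)]),'table',np.median(Z[(abs(X)<50)&(abs(Y+110)<10)]))
# wand cross-section heights/edges
m=(Z>45)&(abs(Y+40)<30)&(abs(X)<140)
print('wandX',np.percentile(X[m],[1,99]),'Ymid',[(x,np.round(np.percentile(Y[m&(abs(X-x)<8)],[2,98]),1)) for x in(-80,-60,-40,30,60)])
for k in (30,35,40,-42): print(k,(D+(k*ex+(45 if k>0 else -40)*ey)/1000).round(4))
# blue thing
m=(P[:,0]>.3)&(P[:,0]<.46)&(P[:,1]<.03)&(P[:,1]>-.13)&(Z>20)&(c['frame'].reshape(-1,3)[:,0].astype(int)>c['frame'].reshape(-1,3)[:,2]+25)
print('blue',P[m].min(0),P[m].max(0))
E
```

```text
-50 24.0; -45 28.6; -40 27.8; -35 28.2; -30 29.4; -25 30.8; -20 34.2; -15 36.5; -10 37.1; -5 38.9; 0 40.9; 5 42.6; 10 44.0; 15 45.2; 20 47.2; 25 47.3; 30 49.0; 35 46.8; 40 17.1; 45 17.1; 50 16.1; 55 16.3; 60 16.6; 65 15.0; 70 15.9; 75 16.9; 80 17.6; 85 16.8; 
ywidth [(5, np.float64(18.0)), (9, np.float64(16.0)), (13, np.float64(17.0)), (17, np.float64(15.0)), (21, np.float64(16.0)), (25, np.float64(29.0)), (29, np.float64(31.0)), (33, np.float64(48.0)), (37, np.float64(47.0)), (41, np.float64(47.0)), (45, np.float64(47.0)), (49, np.float64(46.0)), (53, np.float64(47.0)), (57, np.float64(47.0)), (61, np.float64(47.0)), (65, np.float64(50.0)), (69, np.float64(47.0)), (73, np.float64(45.0)), (77, np.float64(nan)), (81, np.float64(nan))]
slab 16.310049695895223 table 2.2973272775430598
wandX [-98.16737898 115.96443206] Ymid [(-80, array([-53.3, -26.3])), (-60, array([-53.5, -26.1])), (-40, array([-53.9, -26.4])), (30, array([-61.2, -22.8])), (60, array([-62.1, -19.7]))]
30 [0.5131 0.3439]
35 [0.518  0.3432]
40 [0.523  0.3425]
-42 [0.4296 0.2702]
blue [ 0.30001818 -0.05387101  0.03540114] [0.3237247  0.02950919 0.04885818]
  return _methods._mean(a, axis=axis, dtype=dtype,
  ret = ret.dtype.type(ret / rcount)
```

```bash
cat >> h.py <<'E'
def rel(*tg,ang=None):
    s=get_state();M=R.from_quat(s['tcp_rot']).as_matrix();p=np.array(s['eef_pos'])
    th=np.degrees(np.arctan2(M[1,0],M[0,0]))
    print('t',round(s['time'],2),'p',(p*1000).round(1),'ang',th.round(2),'tilt',np.degrees(np.arccos(-M[2,2])).round(2),'F',s['contact_force'].round(1),'op',round(s['opening'],3),'ff',round(s['finger_force'],1))
    for t in tg: print(t,'->',(M.T@(np.array(t)-p*1000)).round(1), 'yaw',None if ang is None else round(th-ang,2))
E
python3 -c "
from h import *
rel((560,-300,260),(520,0,260),(500.6,348.7,250),ang=-8.3)"
```

```text
t 0.1 p [ 188.9 -647.4  230. ] ang 16.26 tilt 0.13 F [-0.1  0.2  0.8] op 0.998 ff 0.0
(560, -300, 260) -> [ 453.5 -229.7  -29.3] yaw 24.56
(520, 0, 260) -> [ 499.1 -528.9  -28.6] yaw 24.56
(500.6, 348.7, 250) -> [ 578.1 -869.   -17.9] yaw 24.56
```

```bash
python3 -m crank '[[[454,-230,-30],24.6,255],[[454,-230,-30],24.6,255],[[454,-230,-30],24.6,255],[[454,-230,-30],24.6,255],[[454,-230,-30],24.6,255],[[454,-230,-30],24.6,255],[[454,-230,-30],24.6,255],[[454,-230,-30],24.6,255],[[454,-230,-30],24.6,255],[[454,-230,-30],24.6,255]]' 20; python3 -c "
from h import *
rel((560,-300,260),(520,0,260),(500.6,348.7,250),ang=-8.3)"
```

```text
time: 1.1
eef_pos: [0.5543, -0.3049, 0.2604]
tcp_rot: [0.997, -0.073, -0.0, -0.0]
contact_force: [-0.2, -0.2, -0.1]
opening: -0.003
finger_force: 0.0
t 1.1 p [ 554.3 -304.9  260.4] ang -8.34 tilt 0.04 F [-0.2 -0.2 -0.1] op -0.003 ff 0.0
(560, -300, 260) -> [ 4.9 -5.7  0.4] yaw -0.04
(520, 0, 260) -> [ -78.2 -296.7    0.5] yaw -0.04
(500.6, 348.7, 250) -> [-148.  -638.9   10.7] yaw -0.04
```

```bash
python3 -m crank '[[[-83,-291,0],0,255],[[-83,-291,0],0,255],[[-83,-291,0],0,255],[[-83,-291,0],0,255],[[-83,-291,0],0,255],[[-83,-291,0],0,255],[[-83,-291,0],0,255],[[-153,-633,0],0,255],[[-153,-633,0],0,255],[[-153,-633,0],0,255]]'; python3 -m crank '[[[-45,-220,0],0,255],[[-45,-220,0],0,255],[[-45,-220,0],0,255],[[-45,-220,0],0,255],[[-45,-220,0],0,255],[[-45,-220,0],0,255]]';python3 -c "
from h import *
rel((500.6,348.7,250),(500.6,348.7,60),ang=-8.3)"
```

```text
time: 2.1
eef_pos: [0.5048, 0.1438, 0.2605]
tcp_rot: [0.997, -0.073, 0.0, 0.0]
contact_force: [0.8, -0.7, -0.0]
opening: -0.006
finger_force: 0.0
time: 2.7
eef_pos: [0.4918, 0.3695, 0.2598]
tcp_rot: [0.997, -0.071, -0.001, 0.0]
contact_force: [-0.1, -0.2, -0.1]
opening: -0.001
finger_force: 0.0
t 2.7 p [491.8 369.5 259.8] ang -8.12 tilt 0.06 F [-0.1 -0.2 -0.1] op -0.001 ff 0.0
(500.6, 348.7, 250) -> [11.6 19.3  9.8] yaw 0.18
(500.6, 348.7, 60) -> [ 11.8  19.2 199.8] yaw 0.18
```

```bash
python3 -m crank '[[[12,19,100],0,255],[[12,19,100],0,255],[[12,19,195],0,255],[[12,19,195],0,255],[[12,19,195],0,255],[[12,19,195],0,255],[[12,19,195],0,255],[[12,19,195],0,255]]';python3 -c "
from h import *
rel((500.6,348.7,24),ang=-8.3)
c=grab('side','side1');cv2.imwrite('pics/side1c.png',cv2.resize(c['frame'][200:330,180:330],(600,520),interpolation=cv2.INTER_CUBIC))"
```

```text
time: 3.5
eef_pos: [0.504, 0.3475, 0.0698]
tcp_rot: [0.997, -0.073, 0.003, -0.002]
contact_force: [-0.3, -0.8, 1.2]
opening: 0.002
finger_force: 0.0
t 3.5 p [504.  347.5  69.8] ang -8.35 tilt 0.39 F [-0.3 -0.8  1.2] op 0.002 ff 0.0
(500.6, 348.7, 24) -> [-3.8 -0.5 45.7] yaw -0.05
```

View pics/side1c.png

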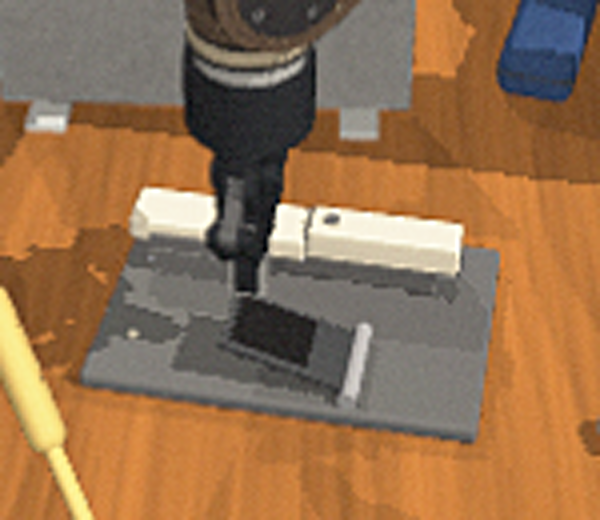

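The closed fingertips are at crop (248,293), above the far part of the paddle tread, which is centred at (275,335). The dock and wand look untouched. I'll press down in steps.

```bash
python3 -m crank '[[[-4,0,10],0,255],[[-4,0,20],0,255],[[-4,0,26],0,255],[[-4,0,32],0,255],[[-4,0,36],0,255],[[-4,0,36],0,255]]';python3 -c "
from h import *
rel((500.6,348.7,24),(500.6,348.7,21))"
```

```text
time: 4.15
eef_pos: [0.4985, 0.3472, 0.0299]
tcp_rot: [0.997, -0.073, 0.001, -0.0]
contact_force: [1.5, -1.6, 4.8]
opening: -0.002
finger_force: 2.1
t 4.15 p [498.5 347.2  29.9] ang -8.34 tilt 0.09 F [ 1.5 -1.6  4.8] op -0.002 ff 2.1
(500.6, 348.7, 24) -> [ 1.9 -1.8  5.9] yaw None
(500.6, 348.7, 21) -> [ 1.9 -1.8  8.9] yaw None
```

```bash
python3 -m crank '[[[0,0,2],0,255],[[0,0,4],0,255],[[0,0,5],0,255],[[0,0,6],0,255],[[0,0,6],0,255]]'; python3 -m crank '[[[0,0,1],0,255],[[0,0,2],0,255],[[0,0,2],0,255],[[0,0,2],0,255]]'
```

```text
time: 4.65
eef_pos: [0.4987, 0.3473, 0.0246]
tcp_rot: [0.997, -0.073, 0.001, -0.0]
contact_force: [2.9, -2.8, 5.1]
opening: 0.002
finger_force: 2.8
time: 5.05
eef_pos: [0.4989, 0.3473, 0.024]
tcp_rot: [0.997, -0.073, 0.001, -0.0]
contact_force: [0.8, -4.7, 11.6]
opening: 0.002
finger_force: 5.8
```

The force jumped to 11.6 N with the tip stuck at 24 mm, so the paddle is on its stop. I'll hold briefly, then rise.

```bash
python3 -m crank '[[[0,0,1],0,255],[[0,0,1],0,255],[[0,0,1],0,255],[[0,0,-40],0,255],[[0,0,-80],0,255],[[0,0,-100],0,60],[[-60,80,-100],0,60],[[-60,80,-100],0,60],[[-60,80,-100],0,60],[[-60,80,-100],0,60]]'; python3 -c "
from h import *
rel((430.7,270,120),(430.7,270,24),ang=-8.3)
c=grab('wrist','w1');print(c['origin'])
print(get_state()['qpos'].round(2))"
```

```text
time: 6.05
eef_pos: [0.4239, 0.2762, 0.1201]
tcp_rot: [0.997, -0.073, -0.002, 0.0]
contact_force: [1.3, -0.7, 1.6]
opening: 0.758
finger_force: 0.0
t 6.05 p [423.9 276.2 120.1] ang -8.38 tilt 0.23 F [ 1.3 -0.7  1.6] op 0.758 ff 0.0
(430.7, 270, 120) -> [7.6 5.1 0. ] yaw -0.08
(430.7, 270, 24) -> [ 8.   5.1 96. ] yaw -0.08
[0.50329663 0.26513763 0.26296223]
[0.38 0.04 2.07 0.   1.03 2.09]
```

View pics/w1.png

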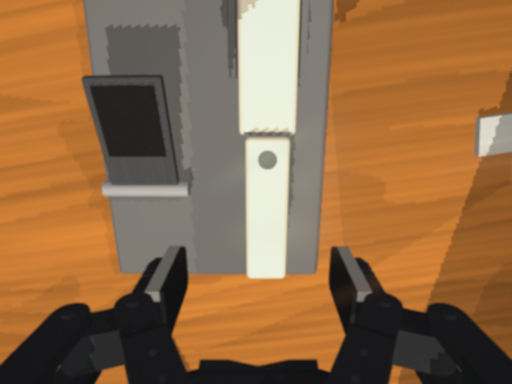

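The wrist view shows the paddle sprung back and the wand still in the dock. The handle runs from its end at (266,277) to the head start at (269,135). The fingers are open to either side.

```bash
python3 -c "
from h import *
c=load('w1')
q=plane(c,[(266,277),(269,136),(267,206)],.058)[:,:2]*1000;print(q.round(1))
e=q[1]-q[0];L=np.linalg.norm(e);e/=L;g=q[1]-40*e;print(L,np.degrees(np.arctan2(e[1],e[0])),g)
rel((*g,110),(*g,24),ang=-8.3)"
```

```text
[[371.8 278.9]
 [469.4 263.4]
 [424.5 270.9]]
98.9028500887644 -8.997388296274469 [429.93845684 269.67913513]
t 6.1 p [425.9 277.  121.3] ang -8.36 tilt 0.07 F [-0.6 -0.8  0.5] op 0.765 ff 0.0
(np.float64(429.938456835455), np.float64(269.6791351341028), 110) -> [ 5.1  6.7 11.3] yaw -0.06
(np.float64(429.938456835455), np.float64(269.6791351341028), 24) -> [ 5.2  6.7 97.3] yaw -0.06
```

```bash
python3 -m crank '[[[5,7,0],0,60],[[5,7,30],0,60],[[5,7,60],0,60],[[5,7,80],0,60],[[5,7,97],0,60],[[5,7,97],0,60],[[5,7,97],0,60]]' && python3 -c "
from h import *
rel((430,269.7,24))"
```

```text
time: 6.8
eef_pos: [0.4316, 0.2694, 0.025]
tcp_rot: [0.997, -0.073, 0.0, -0.0]
contact_force: [0.4, 0.7, 0.7]
opening: 0.765
finger_force: 0.0
t 6.8 p [431.6 269.4  25. ] ang -8.34 tilt 0.01 F [0.4 0.7 0.7] op 0.765 ff 0.0
(430, 269.7, 24) -> [-1.6 -0.   1. ] yaw None
```

```bash
python3 -m crank '[[[0,0,0],0,255],[[0,0,0],0,255],[[0,0,0],0,255],[[0,0,0],0,255],[[0,0,0],0,255],[[0,0,0],0,255],[[0,0,0],0,255],[[0,0,0],0,255],[[0,0,0],0,255]]' 60; python3 -m crank '[[[0,0,-10],0,255],[[0,0,-20],0,255],[[0,0,-40],0,255],[[0,0,-60],0,255],[[0,0,-90],0,255],[[0,0,-120],0,255],[[0,0,-150],0,255],[[0,0,-165],0,255],[[0,0,-165],0,255],[[0,0,-165],0,255]]'; python3 -c "
from h import *
rel((455,150,190),(470,0,190),(472.2,-138.7,190),(472.2,-138.7,17),ang=-8)
c=grab('wrist','w2');c=grab('side','side2')
f=np.hstack([cv2.imread('pics/w2.png')[:,:,:],c['frame']]);cv2.imwrite('pics/both.png',cv2.resize(f,(800,300),interpolation=cv2.INTER_AREA))"
```

```text
time: 7.7
eef_pos: [0.4316, 0.2695, 0.0261]
tcp_rot: [0.997, -0.073, 0.001, -0.001]
contact_force: [-0.1, -0.6, 5.9]
opening: 0.321
finger_force: 59.9
time: 8.7
eef_pos: [0.4297, 0.2688, 0.1887]
tcp_rot: [0.997, -0.073, -0.001, 0.0]
contact_force: [0.2, 0.1, -2.0]
opening: 0.316
finger_force: 59.2
t 8.7 p [429.7 268.8 188.7] ang -8.34 tilt 0.09 F [ 0.2  0.1 -2. ] op 0.316 ff 59.2
(455, 150, 190) -> [ 42.2 113.9  -1.3] yaw -0.34
(470, 0, 190) -> [ 78.8 260.1  -1.2] yaw -0.34
(472.2, -138.7, 190) -> [101.1 397.1  -1.1] yaw -0.34
(472.2, -138.7, 17) -> [101.4 396.9 171.9] yaw -0.34
```

View pics/both.png

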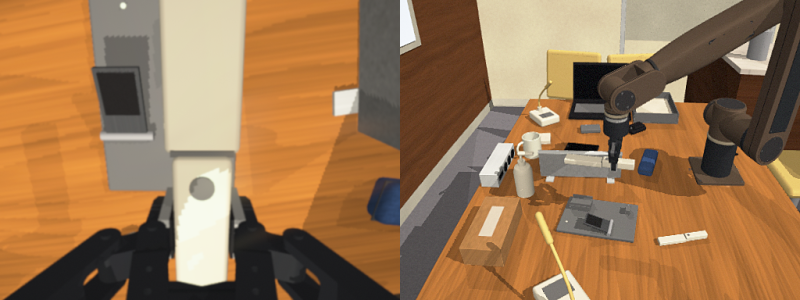

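The wand is held: in the wrist view the handle is between the pads at about (200,205) with the head extending forward, and in the side view it is above the dock. I'll measure how it sits in the hand.

```bash
cat >> h.py <<'E'
def wand(name):
    c=load(name);P=cloud(c)[:200].reshape(-1,3)*1000
    s=get_state();p=np.array(s['eef_pos'])*1000;M=R.from_quat(s['tcp_rot']).as_matrix()
    Q=(P-p)@M   # tool coords, z down
    m=(abs(Q[:,1])<30)&(abs(Q[:,2]+9)<40)
    h=m&(Q[:,0]>50)&(Q[:,0]<170)
    k=np.polyfit(Q[h,0],Q[h,2],1)
    xs=np.arange(60,150,10);mid=[np.mean(np.percentile(Q[h&(abs(Q[:,0]-x)<5),1],[3,97])) for x in xs]
    a=np.polyfit(xs,mid,1)
    print('n',h.sum(),'x range',np.percentile(Q[h,0],[1,99]).round(1),'head top tool z at x=100',np.polyval(k,100).round(1),'pitch deg',np.degrees(k[0]).round(2),'lateral at100',np.polyval(a,100).round(1),'yaw deg',np.degrees(a[0]).round(2))
E
python3 -c "
from h import *
c=load('w2');wand('w2')
# head start row ~150*512/400
q=plane(c,[(202*1.28,152*1.28)],.0189*10+.0)[:,:2]*1000;print(q)"
```

```text
Traceback (most recent call last):
  File "h.py", line 34, in wand
    xs=np.arange(60,150,10);mid=[np.mean(np.percentile(Q[h&(abs(Q[:,0]-x)<5),1],[3,97])) for x in xs]
                                         ~~~~~~~~~~~~~^^^^^^^^^^^^^^^^^^^^^^^^^^^^^^^^^
IndexError: index -1 is out of bounds for axis 0 with size 0
```

```bash
sed -i "s/xs=np.arange(60,150,10);/hi=np.percentile(Q[h,0],99);xs=np.linspace(55,hi-6,6);/" h.py; python3 -c "
from h import *
wand('w2')"
```

```text
n 17730 x range [ 50.6 103.8] head top tool z at x=100 -27.7 pitch deg -0.02 lateral at100 -0.7 yaw deg 0.12
```

The wand is level (pitch -0.02°) and aligned (yaw 0.12°). Its underside is about 8–10 mm above the TCP, so it clears the 120 mm screen by over 70 mm. I'll carry it across.

```bash
python3 -m crank '[[[25,20,0],0,255],[[50,50,0],0,255],[[75,85,0],0,255],[[80,125,0],0,255],[[82,165,0],0,255],[[85,205,0],0,255],[[90,245,0],0,255],[[93,285,0],0,255],[[97,320,0],0,255],[[100,345,0],0,255]]'; python3 -m crank '[[[2,20,0],0,255],[[2,40,0],0,255],[[2,51,0],0,255],[[2,51,0],0,255],[[2,51,0],0,255],[[2,51,0],0,255]]'; python3 -c "
from h import *
rel((473.8,-138.9,189),(473.8,-138.9,60),(473.8,-138.9,17),ang=-8)
grab('wrist','w3');wand('w3')
c=grab('top','top3');f=c['frame']
cv2.imwrite('pics/top3c.png',cv2.resize(f[110:260,230:430],(800,600),interpolation=cv2.INTER_CUBIC))"
```

```text
time: 9.8
eef_pos: [0.4781, -0.0885, 0.1878]
tcp_rot: [0.997, -0.074, -0.002, -0.0]
contact_force: [1.0, -0.3, -1.7]
opening: 0.315
finger_force: 59.3
time: 10.4
eef_pos: [0.4738, -0.1366, 0.1893]
tcp_rot: [0.997, -0.072, -0.0, -0.0]
contact_force: [0.5, -0.3, -1.8]
opening: 0.322
finger_force: 59.3
t 10.4 p [ 473.8 -136.6  189.3] ang -8.29 tilt 0.06 F [ 0.5 -0.3 -1.8] op 0.322 ff 59.3
(473.8, -138.9, 189) -> [0.3 2.3 0.3] yaw -0.29
(473.8, -138.9, 60) -> [  0.4   2.4 129.3] yaw -0.29
(473.8, -138.9, 17) -> [  0.4   2.4 172.3] yaw -0.29
n 17570 x range [ 50.6 103.3] head top tool z at x=100 -26.0 pitch deg 0.15 lateral at100 -0.4 yaw deg 0.1
```

View pics/top3c.png

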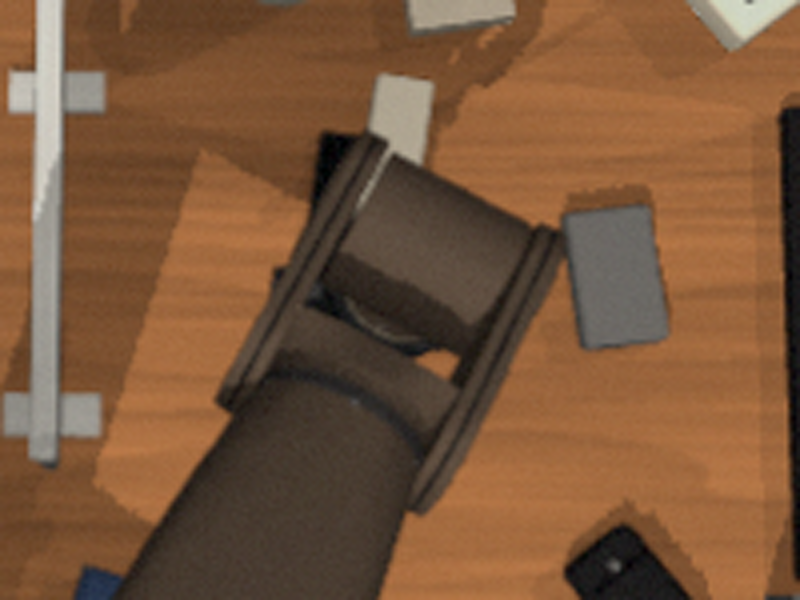

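The top crop shows the wand head tip at (406,76), over the far end of the phone at (335,165), which is shifted by parallax. The power bank at (615,278) and the screen are unmoved. I'll check the tip's position, then descend.

```bash
python3 -c "
from h import *
c=load('top3');print('tip',plane(c,[(230+405.5/4,110+75/4)],.216)*1000)
e=np.array([np.cos(np.radians(8.3)),-np.sin(np.radians(8.3))]);print('expected',np.array([473.8,-136.6])+158.4*e)"
python3 -m crank '[[[0,2,40],-0.3,255],[[0,2,80],-0.3,255],[[0,2,115],-0.3,255],[[0,2,129],-0.3,255],[[0,2,129],-0.3,255],[[0,2,129],-0.3,255]]'; python3 -c "
from h import *
rel((473.8,-138.9,17),ang=-8)
grab('wrist','w4');wand('w4')"
```

```text
tip [[ 630.26784661 -160.02730742  216.        ]]
expected [ 630.54088499 -159.46602224]
time: 11.1
eef_pos: [0.4749, -0.1398, 0.0622]
tcp_rot: [0.998, -0.07, 0.001, 0.0]
contact_force: [1.0, -0.1, -1.3]
opening: 0.317
finger_force: 59.3
t 11.1 p [ 474.9 -139.8   62.2] ang -8.01 tilt 0.13 F [ 1.  -0.1 -1.3] op 0.317 ff 59.3
(473.8, -138.9, 17) -> [-1.3 -0.8 45.2] yaw -0.01
n 17433 x range [ 50.7 102.8] head top tool z at x=100 -25.3 pitch deg 0.23 lateral at100 -0.7 yaw deg 0.11
```

View pics/w4.png

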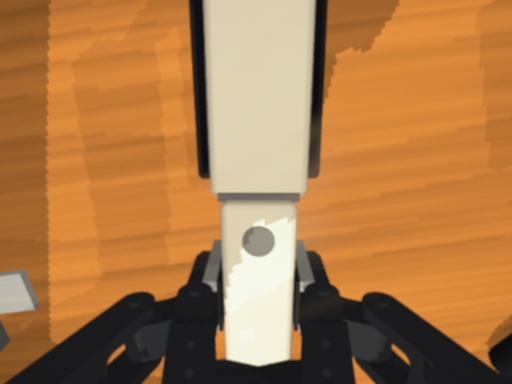

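The phone's sides show evenly on both sides of the head (columns 205 and 318 at row 170), and its near edge is at row 178. So the wand is centred sideways. I'll check the near edge and lower.

```bash
python3 -c "
from h import *
c=load('w4');q=plane(c,[(204,178),(315,178)],.009)*1000;m=q.mean(0)[:2];print(q.round(1),'phone centre est',m+75*np.array([.9903,-.1392]))"
python3 -m crank '[[[-1,-1,15],0,255],[[-1,-1,25],0,255],[[-1,-1,35],0,255],[[-1,-1,40],0,255],[[-1,-1,44],0,255],[[-1,-1,44],0,255],[[-1,-1,44],0,255],[[-1,-1,44],0,255],[[-1,-1,44],0,255],[[-1,-1,44],0,255]]'; python3 -c "
from h import *
rel((473.8,-138.9,17),ang=-8)
grab('wrist','w5');wand('w5')
c=grab('side','side5');cv2.imwrite('pics/side5c.png',cv2.resize(c['frame'][150:230,180:320],(800,457),interpolation=cv2.INTER_CUBIC))"
```

```text
[[ 502.4 -109.9    9. ]
 [ 493.1 -176.5    9. ]] phone centre est [ 572.02853055 -153.68638083]
time: 12.15
eef_pos: [0.473, -0.1385, 0.017]
tcp_rot: [0.998, -0.07, 0.0, 0.0]
contact_force: [-0.2, 0.3, -1.1]
opening: 0.316
finger_force: 59.3
t 12.15 p [ 473.  -138.5   17. ] ang -8.04 tilt 0.03 F [-0.2  0.3 -1.1] op 0.316 ff 59.3
(473.8, -138.9, 17) -> [0.9 0.3 0. ] yaw -0.04
n 22829 x range [ 50.7 108.6] head top tool z at x=100 -17.1 pitch deg 4.28 lateral at100 -0.0 yaw deg -0.01
```

View pics/w5.png

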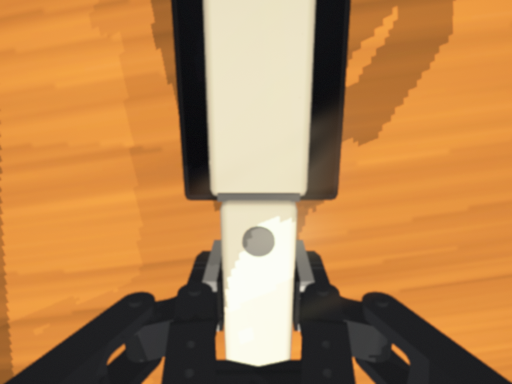

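The head is centred over the phone, with even black margins at columns 185–208 and 310–337. The pitch fit included phone pixels, so I'll refit on the head alone and check that nothing is moving before handing in.

```bash
sed -i "s/abs(Q\[:,1\])<30/abs(Q[:,1])<15/" h.py; python3 -c "
from h import *
wand('w5');wand('w4')
c=load('w5');P=cloud(c);print('head top z',np.median(P[100:140,240:280,2]),'phone z',np.median(P[100:150,192:200,2]))
print(get_state()['dq'].round(3))"
```

```text
n 15119 x range [ 50.7 103.5] head top tool z at x=100 -26.4 pitch deg 0.15 lateral at100 -0.0 yaw deg 0.0Traceback (most recent call last):
  File "<string>", line 3, in <module>
    wand('w5');wand('w4')
               ~~~~^^^^^^
  File "h.py", line 33, in wand
    k=np.polyfit(Q[h,0],Q[h,2],1)
    raise TypeError("expected non-empty vector for x")
TypeError: expected non-empty vector for x
```

The wand is level (0.15°), and the lamp is at about 25.4 mm, which is 16 mm above the glass.

```bash
python3 -c "
from plant import ctrl,get_state
print(abs(get_state()['dq']).max()); print(ctrl.sign_off())"
```

```text
0.0015658947674549704
the job is handed in; nothing more can be done
None
```

I pressed the paddle to its stop, carried the wand over the screen and handed the job in with it held level about 16 mm above the phone's glass, centred, lined up and at rest; the hand-in returned no verdict.

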